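Hold a circuit board on the test press

ROBOT

A 6-joint arm with a two-finger parallel gripper is mounted at the origin on the work surface. World frame = base frame: x ahead of the robot, y to its left, z up, the work surface at z = 0. Lengths are in m, angles in rad, forces in N, time in s.
With the tool pointing down it reaches from about 0.275 to 1 m from the base axis. Payload 8.4 kg.
Tool frame: the origin (TCP) lies at the very end of the fingers, on their centre line; the grasp point (between the pads) lies 19 mm behind it; z points along the fingers, y is the line along which they close (so a half turn about z gives the same grasp; the last joint's range is limited). The gripper opens to 85 mm and grips with 20 to 120 N. Pads are 22 mm wide; open, the fingers measure 114 mm over their backs; the gripper's body (76 mm by 85 mm) begins 54 mm behind the grasp point. The pads swing forward as they close: fully open they stand 13 mm farther back than shut.
Start: joints at [-1.311, 0.353, 1.633, -0, 1.155, -0.002], TCP at [0.162, -0.604, 0.231] pointing down, gripper open.
Joint ranges: [-2.63, 2.63], [-0.92, 2.1], [0.06, 2.66], [-1.3, 4.44], [0, 2.69], [-3.02, 3.02]. Speed limits (rad/s): [2.22, 2.22, 2.79, 3.14, 3.14, 3.14].

INTERFACE

Orientations are given as a unit quaternion [w, x, y, z].
In Python, from bench import env gives the robot as it stands.
- The arm moves only by the shell command python3 -m jog 'ROWS' [FORCE]. ROWS is JSON, a list of rows, each a list of 7 numbers: the shift along the tool's x, y, z in cm, then the turn, a rotation vector about the tool's x, y, z in degrees, then the opening, from 0 (shut) to 1 (fully open). A call has 1 to 12 rows; each row shifts and turns the commanded pose from where the row before left it, along the tool's axes as they then stand; what a row does not reach is not made up. A row lasts 1/10 s, in which the tool goes at most 50 mm and 8.59 degrees, less where a joint would pass 70% of its speed; a pose out of reach is approached as far as the arm can. A call with a gripper value outside its range is refused whole. The fingers move at their own pace and stop on an object; FORCE is the grip in N (left out, the last holds). Time passes only in rows, so rows that do not move let the fingers close. It gives the time, the measured TCP pose, the force, the opening and the grip force at its end, in the units of the state.
- env.sense(): the state, without advancing time (a new reading comes with each control period).
- env.grab_frame(name): name is "scene" or "top" or "wrist"; returns a dict with "image" (400x640x3 uint8, red, green, blue), "fx", "fy", "cx", "cy" (pixels), "R" (3x3) and "t" (3): a world point X has camera coordinates R X + t; the wrist camera has in their place "T_tool_cam" (4x4, takes a point from camera to tool coordinates, whose origin is the TCP and whose axes are the flange's). Camera axes: x right, y down, z forward; pixel columns grow to the right and rows downward; lengths in m; the calibration is good to about 2 mm. A picture is of the moment at which its call begins: read the wrist's pose just before it. There is no depth.
- env.finish_job(): hands the job in; it is judged then, once.
Trained networks look in a picture, given as the dict that the camera call returned (one of the last four; its "shot" number tells which), for a name from the list of things; names that differ only in an ending like _2 or _b are one class to them, and where a whole thing is asked for, a point or a joint stands for the part that bears it (a point fixed in the world has none). Each returns a list of dicts, best first, with "p" (0 to 1); they miss things now and then, are a little off and sometimes report something else, mostly with a low value. They report only what shows in the picture. A call takes as long as a camera call. They do not tell look-alikes from the thing itself.
- env.look_for(label, picture): "xyz" ([x, y, z] in m, in the coordinates of the camera as it stood for that picture, good to about 4 mm: the middle of the surface that is visible of it).
- env.mark_of(label, picture): "xyz" ([x, y, z] in m, in the coordinates of the camera as it stood for that picture, good to about 4 mm: a listed point, or the origin of a listed thing).
The state is a dict: "clock": time; "qpos": joint angles; "qd": joint speeds; "joint_torque": joint torques, N m; "position": TCP position; "tool_rot": TCP orientation; "wrist_force": force on the tool from outside, world axes, zero at the start; "ft_torque": the same for the moment, N m; "width": finger opening in m; "finger_force": force on a finger pad.
Only numpy, scipy, OpenCV 4.12 (cv2) and the standard library are available. Lean on these libraries where they do the work, as an engineer would, in place of code of your own. Each camera call takes 0.05 s, during which the arm holds its last target. There are 200 camera calls.

TASK

Swing the lever of the test load box round until it lines up with the set pointer beside it, leaving the pointer where it is. Then flip the test press's safety catch (the flap standing against its handle) all the way over to the outside, and only then pull the press handle by its cross bar towards the robot, all the way to its stop, so that the board is pressed on the test pins. Finish while still holding the handle there by the bar, with the lever and the catch left as you set them and the other things on the bench undisturbed.

Things in the scene. Friction and masses are not known exactly. Their poses are not given: they have to be found in the camera images.
- press: Board test press, fixed to the bench: cream base 200 x 200 x 50 mm. Origin: centre of its underside; x points to its back, y to its left, z up (front, -x, roughly faces the robot). Two aluminium cheeks and a grey block stand at the back to z 100 mm; a clear press plate 100 x 100 mm lies over the middle at z 83 to 93 mm (x -65 to +35 mm) and goes down 17 mm with the handle.
- bail_hinge (a point): Middle of the handle's hinge axis, fixed on the press at (40, 0, 85) mm in its frame; the axis runs along the press's y.
- bail (a joint): Angle of the press handle, a U of two 12 mm steel arms 170 mm apart joined at the top by the cross bar. 0: at rest, leaning 0.35 rad to the back (+x); it grows as the bar is pulled to the front (-x) and 0.9 is the stop, leaning 0.55 rad to the front. A spring returns it: about 4 N at the bar at the start, 11 N at the stop. While the catch stands up it is blocked after about 0.1 rad.
- grip_bar: The cross bar of the handle: black round bar, 18 mm diameter, 170 mm long, along the press's y. Its origin is the bar's centre, 130 mm from the hinge axis, so at rest at (85, 0, 207) mm in the press frame and at the stop at (-28, 0, 196) mm. It is a sleeve that turns freely on its rod, so a grip need not turn with the handle.
- catch (a joint): Safety catch: aluminium flap on the press's right (-y) side, hinged at its lower edge along the press's x. 0: standing upright, its tongue in front of the right arm of the handle; it grows as the flap falls outward (to -y) and 1.5 is its stop, lying almost flat. Stiff hinge (0.08 N m), stays where left, about 1 N at the edge moves it.
- catch_hinge (a point): Point of the catch's hinge axis below the middle of its top edge, fixed on the press at (-35, -85, 60) mm in its frame.
- catch_edge (a point): Middle of the catch's rolled top edge: a 12 mm round rod 40 mm long along the press's x, 105 mm from the hinge axis, carried by a neck 26 mm wide and 6 mm thick that joins the 75 mm wide flap 50 mm from the axis. From the neck a tongue, 10 mm thick and 63 to 81 mm from the axis, runs back (+x) to the handle's arm. Turns with the catch.
- load_box: Test load box, fixed to the bench: cream box 110 x 130 x 45 mm (x from -45 to +65 mm). Origin: middle of the underside below the lever's hinge; x points away from the robot, y to the left, z up. A 20 mm wide, arched aluminium quadrant, 63 mm radius about the lever's hinge, stands 28 mm behind (+x of) the lever.
- lever_hinge (a point): Lever's hinge point, fixed on the load box at (0, 0, 60) mm in its frame; the axis runs along the box's x.
- load_lever (a joint): Angle of the load lever. 0: leaning 0.8 rad to the box's left (+y); grows as it swings over to the right (-y); 0.8 is upright, 1.6 the right stop. Stays where left (friction 0.12 N m, about 1 N at the knob).
- lever_knob (a point): Centre of the lever's black round grip, a roller 28 mm in diameter and 30 mm long along the box's x, 110 mm from the hinge on an 8 mm steel stem. The roller turns freely on its pin, so a grip need not turn with the lever; this point's axes turn with the lever.
- set_pointer (a joint): Angle of the set pointer, a steel finger on the quadrant turning about the same axis as the lever, in the same sense and from the same zero: the lever lines up when both joints have equal values. To be left alone.
- pointer_tip (a point): Outer end of the set pointer, 72 mm from the hinge axis, 34 mm behind (+x of) the lever; 10 mm wide. Turns with the pointer.
- screwdriver: Bystander: yellow-handled screwdriver, 180 mm long, lying. Origin: centre of the underside. Leave it.
- screw_jar: Bystander: glass jar, 52 mm across, 60 mm tall. Origin: centre of the underside. Leave it.
- solder_reel: Bystander: solder reel, 60 mm across, 40 mm tall. Origin: centre of the underside. Leave it.
- meter: Bystander: orange hand multimeter 150 x 75 x 35 mm, lying. Origin: centre of the underside. Leave it.
- mug: Bystander: white mug, 76 mm across, 90 mm tall. Origin: centre of the underside. Leave it.
- parts_tray: Bystander: grey divided tray 140 x 200 x 35 mm. Origin: centre of the underside. Leave it.
There are look-alikes about, which are no part of the job. What is shaped like the load_box but blue or brown is not meant.

How it is judged:
By the outcome, as a careful person would: the job done as asked, in the order asked, and still so for the second after the job is handed in, while the arm keeps its last pose, push and grip.
It also fails if it takes over 69 s, if anything falls off the work surface, if the arm or the gripper's body presses on something with over 40 N, if the wrist force passes 120 N, or if a joint passes its speed limit or range.

## Working session

There is one attempt and no reset: what is moved stays moved. The work goes in short steps, Python scripts to look and compute and a shell command to move; the robot and the scene stay as the last step left them, time stands still between calls to the robot, and variables do not carry over. Pictures are saved under pics/ and viewed, at most 13 in all, crops included, and the job is handed in when it is done.

```bash
ls; mkdir -p pics; cat > h.py <<'E'
import numpy as np, cv2
from bench import env
from scipy.spatial.transform import Rotation as Rn
def shot(n):
    s=env.sense(); f=env.grab_frame(n)
    if n=="wrist":
        w,x,y,z=s["tool_rot"]; T=np.eye(4); T[:3,:3]=Rn.from_quat([x,y,z,w]).as_matrix(); T[:3,3]=s["position"]
        M=T@np.array(f["T_tool_cam"]); f["W"]=M
    else:
        M=np.eye(4); R=np.array(f["R"]); M[:3,:3]=R.T; M[:3,3]=-R.T@np.array(f["t"])
    return f,M
def world(M,p): return (M[:3,:3]@np.array(p)+M[:3,3])
def pix(f,M,X):
    c=M[:3,:3].T@(np.array(X)-M[:3,3]); return f["fx"]*c[0]/c[2]+f["cx"],f["fy"]*c[1]/c[2]+f["cy"]
def find(f,M,labels,kind="mark_of",k=3):
    for l in labels:
        for d in getattr(env,kind)(l,f)[:k]:
            X=world(M,d["xyz"]); print(l,round(d["p"],2),X.round(4),np.round(pix(f,M,X)))
def save(f,n): cv2.imwrite(f"pics/{n}.png",cv2.cvtColor(f["image"],cv2.COLOR_RGB2BGR))
E
python3 - <<'E'
from h import *
L=["press","bail_hinge","grip_bar","catch_edge","catch_hinge","load_box","lever_hinge","lever_knob","pointer_tip"]
for n in ["scene","top"]:
    f,M=shot(n); print(n); save(f,n); find(f,M,L)
s=env.sense(); print(s)
E
```

```text
pics
scene
press 0.85 [ 0.5284 -0.1439 -0.006 ] [306. 224.]
bail_hinge 0.68 [ 0.5696 -0.1499  0.0869] [296. 209.]
grip_bar 0.42 [ 0.6091 -0.1454  0.203 ] [286. 188.]
catch_edge 0.81 [ 0.4957 -0.2346  0.1624] [298. 178.]
catch_edge 0.44 [ 7.595e-01 -2.208e-01  4.000e-04] [248. 235.]
catch_hinge 0.66 [ 0.4953 -0.2311  0.0571] [300. 199.]
load_box 0.87 [ 0.5431  0.272  -0.0062] [372. 283.]
load_box 0.85 [ 0.3239  0.4432 -0.0055] [451. 282.]
load_box 0.64 [ 0.2976 -0.1968 -0.0053] [340. 199.]
lever_hinge 0.79 [ 0.2916 -0.195   0.057 ] [342. 187.]
lever_hinge 0.75 [0.323  0.4508 0.0568] [456. 270.]
lever_hinge 0.6 [0.5419 0.2709 0.0592] [373. 269.]
lever_knob 0.64 [0.305  0.523  0.1309] [482. 264.]
lever_knob 0.62 [0.5248 0.3165 0.1568] [388. 252.]
lever_knob 0.59 [ 0.2761 -0.1222  0.1278] [356. 179.]
pointer_tip 0.7 [ 0.4955 -0.23    0.0594] [300. 199.]
pointer_tip 0.57 [0.5786 0.2353 0.1146] [358. 256.]
pointer_tip 0.56 [0.3465 0.5078 0.1089] [468. 272.]
top
press 0.97 [ 5.278e-01 -1.486e-01  2.000e-04] [361. 207.]
press 0.54 [ 0.4892 -0.2376  0.1675] [400. 215.]
press 0.38 [ 0.5702  0.
[... 840 characters left out ...]
 array([-1.31136453e+00,  3.52972273e-01,  1.63340219e+00, -3.54099501e-06,
        1.15519906e+00, -2.40469365e-03]), 'qd': array([-1.32079571e-03, -2.92857404e-04,  6.65949395e-05,  2.01309730e-04,
        2.07984845e-04, -2.74824917e-05]), 'joint_torque': array([-3.10588885e-04, -6.05186820e+01, -3.42449927e+01, -3.50805567e-04,
        1.22536101e-03, -1.72843176e-05]), 'position': array([ 0.16178118, -0.60370164,  0.23129736]), 'tool_rot': array([ 9.69563660e-06,  9.91442347e-01,  1.30545292e-01, -3.80334089e-07]), 'wrist_force': array([-0.6511058 ,  0.09350336, -0.28113454]), 'ft_torque': array([-0.02435556,  0.00715276,  0.01612649]), 'finger_force': 0.0, 'width': 0.08568056696728664}
```

```bash
python3 - <<'E'
import cv2,numpy as np
t=cv2.imread("pics/top.png"); s=cv2.imread("pics/scene.png")
a=cv2.resize(t[130:330,90:450],(792,440),interpolation=cv2.INTER_CUBIC)
cv2.imwrite("pics/top_c.png",a)
b=cv2.resize(s[120:340,220:520],(792,581),interpolation=cv2.INTER_CUBIC)
cv2.imwrite("pics/scene_c.png",b)
E
```

```text
(no output)
```

View pics/top_c.png

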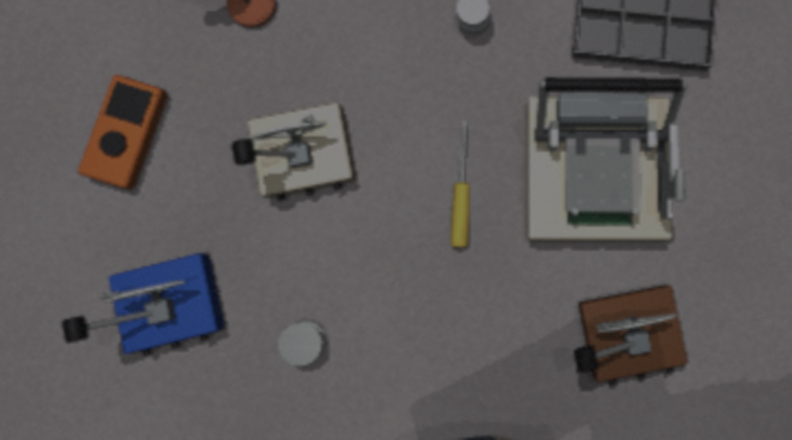

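View pics/scene_c.png

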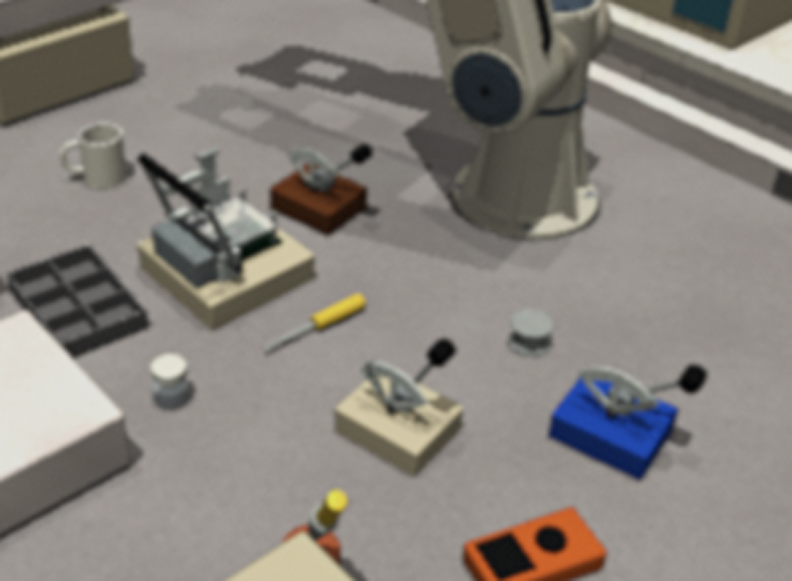

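Three boxes have the load-box shape in the top view: blue at (170,270), brown at (377,283) and cream at (227,200). Only the cream one, at about (0.545, 0.274), fits, because blue and brown are excluded. It's already clear in the enlarged crop, at (300,150). I'll move the wrist over it.

```bash
python3 -m jog '[[0,0,-4.3,0,0,0,1],[0,0,-4.3,0,0,0,1],[0,0,-4.3,0,0,0,1],[2.6,-3.8,0,0,0,0,1],[2.6,-3.8,0,0,0,0,1],[2.6,-3.8,0,0,0,0,1],[2.6,-3.8,0,0,0,0,1],[2.6,-3.8,0,0,0,0,1],[2.6,-3.8,0,0,0,0,1],[2.6,-3.8,0,0,0,0,1],[2.6,-3.8,0,0,0,0,1],[2.6,-3.8,0,0,0,0,1]]' && python3 -m jog '[[2.6,-3.8,0,0,0,0,1],[2.6,-3.8,0,0,0,0,1],[2.6,-3.8,0,0,0,0,1],[2.6,-3.8,0,0,0,0,1],[2.6,-3.8,0,0,0,0,1],[2.6,-3.8,0,0,0,0,1],[2.6,-3.8,0,0,0,0,1],[2.6,-3.8,0,0,0,0,1],[2.6,-3.8,0,0,0,0,1],[2.6,-3.8,0,0,0,0,1],[0,0,0,0,0,0,1]]'
python3 - <<'E'
from h import *
f,M=shot("wrist"); print(np.round(f["T_tool_cam"],3),f["fx"]); print(env.sense()["position"],env.sense()["tool_rot"])
save(f,"w1"); find(f,M,["load_box","lever_hinge","lever_knob","pointer_tip"])
E
```

```text
clock: 2.2
position: [0.2994, -0.2111, 0.3605]
tool_rot: [0.0, 0.991, 0.13, 0.0]
wrist_force: [-0.0, -0.6, 0.1]
width: 0.0854
finger_force: 0.0
clock: 3.3
position: [0.4532, 0.2259, 0.3598]
tool_rot: [-0.001, 0.991, 0.132, 0.0]
wrist_force: [0.3, -0.6, -0.4]
width: 0.0854
finger_force: 0.0
[[-0.    -0.964 -0.264  0.067]
 [ 1.    -0.001  0.002  0.   ]
 [-0.002 -0.264  0.964 -0.143]
 [ 0.     0.     0.     1.   ]] 278.60369331361966
[0.45227268 0.22362721 0.35970615] [ 6.25531217e-05  9.91232085e-01  1.32131610e-01 -4.32093322e-04]
load_box 0.93 [0.3203 0.4462 0.002 ] [190. 201.]
load_box 0.77 [ 0.289  -0.1991  0.002 ] [502. 294.]
load_box 0.65 [0.5398 0.2671 0.001 ] [313. 108.]
lever_hinge 0.7 [0.3255 0.446  0.062 ] [174. 207.]
lever_hinge 0.66 [0.5419 0.265  0.0597] [313. 104.]
lever_knob 0.9 [0.3072 0.5214 0.1356] [ 91. 221.]
lever_knob 0.69 [0.529  0.3136 0.1586] [267.  98.]
pointer_tip 0.61 [0.5811 0.2386 0.1216] [340.  75.]
pointer_tip 0.52 [0.3465 0.5041 0.1109] [118. 194.]
```

```bash
python3 -m jog '[[-0.7,-1.2,4,0,0,0,1],[-0.7,-1.2,4,0,0,0,1],[-0.7,-1.2,4,0,0,0,1],[0,0,0,0,8,0,1],[0,0,0,0,8,0,1],[0,0,0,0,8,0,1],[0,0,0,0,8,0,1],[0,0,0,0,8,0,1],[0,0,0,0,8,0,1],[0,0,0,0,8,0,1],[0,0,0,0,8,0,1],[0,0,0,0,0,0,1]]'
python3 - <<'E'
from h import *
f,M=shot("wrist"); print(M.round(3))
save(f,"w2"); find(f,M,["load_box","lever_hinge","lever_knob","pointer_tip"])
E
```

```text
clock: 4.75
position: [0.4507, 0.1955, 0.2806]
tool_rot: [-0.051, 0.896, 0.135, 0.419]
wrist_force: [0.3, -2.0, -1.0]
width: 0.0852
finger_force: 0.0
[[ 0.285 -0.785  0.55   0.386]
 [-0.958 -0.248  0.142  0.179]
 [ 0.025 -0.568 -0.823  0.423]
 [ 0.     0.     0.     1.   ]]
load_box 0.64 [0.5373 0.2677 0.0019] [291. 263.]
lever_hinge 0.64 [0.5421 0.2653 0.0591] [290. 245.]
lever_knob 0.97 [0.5269 0.3145 0.1604] [238. 206.]
pointer_tip 0.62 [0.5798 0.2385 0.1215] [316. 205.]
pointer_tip 0.4 [ 0.5707 -0.1451  0.0866] [621. 307.]
```

View pics/w2.png

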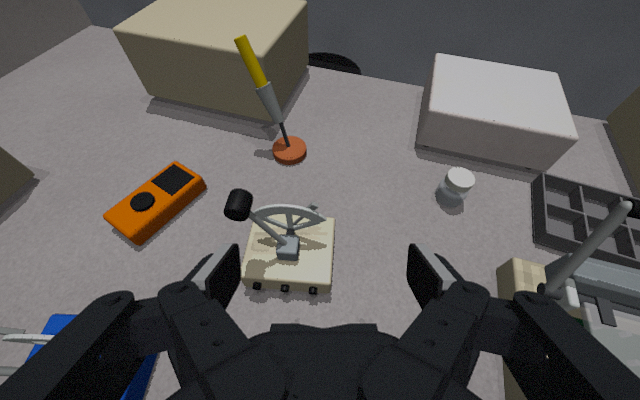

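The picture shows the cream box at (290,260), its lever knob at (238,205) and the pointer at about (313,208), which leans right. I'll go closer and look lower.

```bash
cat >> h.py <<'E'
def go(tgt=None,yaw=None,tilt=0,roll=0):
    """tool-axes shift (cm) to tgt and rotvec (deg) to the pose 'down, tool x at yaw, then tilted fwd'"""
    s=env.sense(); w,x,y,z=s["tool_rot"]; R=Rn.from_quat([x,y,z,w])
    if tgt is not None: print("shift cm",(R.inv().apply(np.array(tgt)-s["position"])*100).round(2))
    if yaw is not None:
        Rt=Rn.from_euler("z",yaw,degrees=True)*Rn.from_euler("x",180,degrees=True)*Rn.from_euler("y",tilt,degrees=True)*Rn.from_euler("x",roll,degrees=True)
        print("turn deg",(R.inv()*Rt).as_rotvec(degrees=True).round(2), "shift after turn", (Rt.inv().apply(np.array(tgt)-s["position"])*100).round(2) if tgt is not None else "")
E
python3 - <<'E'
from h import *
go([.45,.255,.19],10,70)
E
```

```text
shift cm [-5.96 -5.64  6.8 ]
turn deg [-5.24 19.99  4.78] shift after turn [-8.29 -5.53  3.77]
```

```bash
python3 -m jog '[[-1.2,-1.15,1.4,0,0,0,1],[-1.2,-1.15,1.4,0,0,0,1],[-1.2,-1.15,1.4,0,0,0,1],[-1.2,-1.15,1.4,0,0,0,1],[-1.2,-1.1,1.2,0,0,0,1],[0,0,0,-1.3,5,1.2,1],[0,0,0,-1.3,5,1.2,1],[0,0,0,-1.3,5,1.2,1],[0,0,0,-1.3,5,1.2,1],[0,0,0,0,0,0,1]]'
python3 - <<'E'
from h import *
f,M=shot("wrist"); print(M.round(3))
save(f,"w3"); find(f,M,["load_box","lever_hinge","lever_knob","pointer_tip"])
c=f["image"][60:330,180:460]; cv2.imwrite("pics/w3c.png",cv2.cvtColor(cv2.resize(c,None,fx=2.2,fy=2.2,interpolation=cv2.INTER_CUBIC),cv2.COLOR_RGB2BGR))
E
```

```text
clock: 6.0
position: [0.4464, 0.1823, 0.345]
tool_rot: [-0.063, 0.869, 0.117, 0.476]
wrist_force: [-0.2, -0.0, 0.2]
width: 0.0854
finger_force: 0.0
[[ 0.263 -0.715  0.647  0.365]
 [-0.965 -0.197  0.174  0.16 ]
 [ 0.003 -0.67  -0.742  0.478]
 [ 0.     0.     0.     1.   ]]
load_box 0.97 [ 0.5399  0.2656 -0.0024] [291. 301.]
lever_hinge 0.93 [0.5384 0.2662 0.0589] [287. 287.]
lever_hinge 0.19 [0.5312 0.3159 0.1618] [242. 248.]
lever_knob 0.94 [0.5277 0.3139 0.1597] [243. 251.]
pointer_tip 0.61 [0.5813 0.2385 0.1215] [310. 247.]
```

View pics/w3c.png

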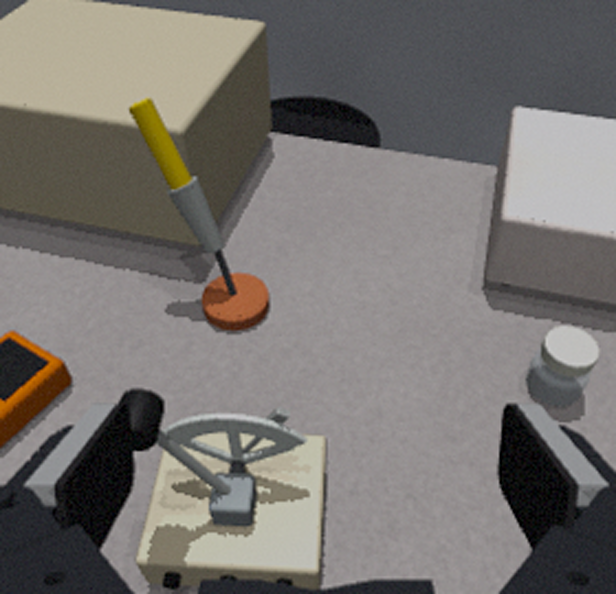

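```bash
python3 - <<'E'
from h import *
go([.528,.315,.25],10.6,0)
E
```

```text
shift cm [ -1.57 -10.6   14.51]
turn deg [ -2.23 -57.07   4.39] shift after turn [ 10.42 -11.48   9.23]
```

```bash
python3 -m jog '[[0,0,0,-0.3,-7.1,0.5,1],[0,0,0,-0.3,-7.1,0.5,1],[0,0,0,-0.3,-7.1,0.5,1],[0,0,0,-0.3,-7.1,0.5,1],[0,0,0,-0.3,-7.1,0.5,1],[0,0,0,-0.3,-7.1,0.5,1],[0,0,0,-0.3,-7.1,0.5,1],[0,0,0,-0.3,-7.1,0.5,1],[0,0,0,0,0,0,1]]'
python3 - <<'E'
from h import *
go([.528,.315,.25],10.6,0)
f,M=shot("wrist")
find(f,M,["lever_hinge","lever_knob","pointer_tip"],k=2)
E
```

```text
clock: 7.15
position: [0.4583, 0.1695, 0.3452]
tool_rot: [0.001, 0.99, 0.082, 0.115]
wrist_force: [1.0, 0.4, -0.9]
width: 0.0856
finger_force: 0.0
shift cm [  6.89 -13.44  11.09]
turn deg [  1.38 -13.12  -1.17] shift after turn [  9.53 -13.02   9.52]
lever_hinge 0.74 [0.3264 0.4449 0.061 ] [131. 266.]
lever_hinge 0.66 [0.5388 0.2651 0.0583] [267. 150.]
lever_knob 0.73 [ 0.2741 -0.1196  0.132 ] [505. 380.]
lever_knob 0.58 [0.3061 0.5212 0.1348] [ 32. 288.]
pointer_tip 0.66 [0.578  0.2393 0.1225] [282. 117.]
pointer_tip 0.57 [0.345  0.5023 0.1113] [ 67. 256.]
```

```bash
python3 -m jog '[[0,0,0,0.5,-4.4,-0.4,1],[0,0,0,0.5,-4.4,-0.4,1],[0,0,0,0.4,-4.3,-0.4,1],[2.4,-3.2,0,0,0,0,1],[2.4,-3.2,0,0,0,0,1],[2.4,-3.2,0,0,0,0,1],[2.3,-3.4,0,0,0,0,1],[0,0,3.1,0,0,0,1],[0,0,3.1,0,0,0,1],[0,0,0,0,0,0,1]]'
python3 - <<'E'
from h import *
f,M=shot("wrist")
find(f,M,["lever_hinge","lever_knob","pointer_tip"],k=2)
go([.528,.315,.143],10.6,0)
save(f,"w4")
E
```

```text
clock: 8.35
position: [0.5221, 0.313, 0.2801]
tool_rot: [0.001, 0.996, 0.094, -0.001]
wrist_force: [0.1, 0.4, -1.3]
width: 0.0858
finger_force: 0.0
lever_hinge 0.73 [0.5387 0.265  0.0588] [360. 171.]
lever_knob 0.81 [0.5295 0.3154 0.1595] [321. 187.]
pointer_tip 0.69 [0.346  0.504  0.1116] [148. 291.]
pointer_tip 0.55 [0.5802 0.2354 0.1231] [404. 148.]
shift cm [1.400e-01 1.000e-02 1.434e+01]
turn deg [-0.08 -0.41  0.09] shift after turn [ 2.400e-01 -1.000e-02  1.434e+01]
```

View pics/w4.png

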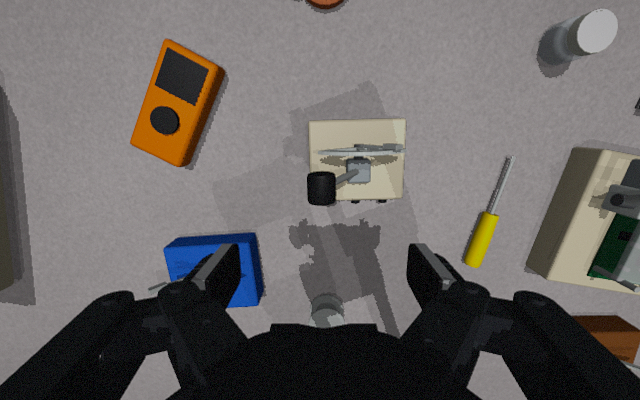

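The picture shows the knob at (321,188) centred between the fingers, the pointer tip at (402,147), and the box axes turned about 1.8° beyond the tool. Nothing is in the way of the descent.

```bash
python3 -m jog '[[0.2,0,3,0,0,1.5,1],[0.1,0,3,0,0,0,1],[0,0,3,0,0,0,1],[0,0,3,0,0,0,1],[0,0,2.1,0,0,0,1],[0,0,0,0,0,0,1],[0,0,0,0,0,0,0],[0,0,0,0,0,0,0],[0,0,0,0,0,0,0],[0,0,0,0,0,0,0],[0,0,0,0,0,0,0],[0,0,0,0,0,0,0]]' 40
python3 -m jog '[[0,0,0,0,0,0,0],[0,0,0,0,0,0,0]]'
```

```text
clock: 9.75
position: [0.5294, 0.3157, 0.1446]
tool_rot: [-0.001, 0.997, 0.08, 0.003]
wrist_force: [-1.8, 1.6, 5.6]
width: 0.027
finger_force: 38.7
clock: 9.95
position: [0.5294, 0.3157, 0.1446]
tool_rot: [-0.001, 0.997, 0.08, 0.003]
wrist_force: [-1.8, 1.8, 7.4]
width: 0.0267
finger_force: 38.7
```

```bash
cat > sw.py <<'E'
import numpy as np,sys
from scipy.spatial.transform import Rotation as Rn
def rows(phi,tilt,off=.015,r=.11):
    # planar frame: y = tool right, z down ; phi lean left positive
    P=[];
    for p,a in zip(phi,tilt):
        k=np.array([-r*np.sin(p),-r*np.cos(p)]); z=np.array([-np.sin(a),np.cos(a)]); P.append(k+off*z)
    for i in range(len(P)-1):
        d=P[i+1]-P[i]; a=tilt[i]; y=np.array([np.cos(a),np.sin(a)]); z=np.array([-np.sin(a),np.cos(a)])
        print([0,round(100*d@y,2),round(100*d@z,2),round(np.degrees(tilt[i+1]-a),2)])
if __name__=="__main__":
    n=10; rows(np.linspace(.467,-.517,n+1),np.linspace(0,.3,n+1))
E
python3 sw.py
```

```text
[0, np.float64(0.94), np.float64(-0.44), np.float64(1.72)]
[0, np.float64(0.97), np.float64(-0.37), np.float64(1.72)]
[0, np.float64(0.99), np.float64(-0.3), np.float64(1.72)]
[0, np.float64(1.01), np.float64(-0.23), np.float64(1.72)]
[0, np.float64(1.03), np.float64(-0.16), np.float64(1.72)]
[0, np.float64(1.03), np.float64(-0.08), np.float64(1.72)]
[0, np.float64(1.04), np.float64(-0.01), np.float64(1.72)]
[0, np.float64(1.03), np.float64(0.07), np.float64(1.72)]
[0, np.float64(1.03), np.float64(0.14), np.float64(1.72)]
[0, np.float64(1.02), np.float64(0.21), np.float64(1.72)]
```

```bash
python3 -m jog '[[0,0,0,0,0,-2.8,0],[0,0.94,-0.44,1.7,0,0,0],[0,0.97,-0.37,1.7,0,0,0],[0,0.99,-0.3,1.7,0,0,0],[0,1.01,-0.23,1.7,0,0,0],[0,1.03,-0.16,1.7,0,0,0],[0,1.03,-0.08,1.7,0,0,0],[0,1.04,-0.01,1.7,0,0,0],[0,1.03,0.07,1.7,0,0,0],[0,1.03,0.14,1.7,0,0,0],[0,1.02,0.21,1.7,0,0,0],[0,0,0,0,0,0,0]]' && python3 -m jog '[[0,0,0,0,0,0,0],[0,0,0,0,0,0,0]]'
python3 - <<'E'
from h import *
s=env.sense(); w,x,y,z=s["tool_rot"]; R=Rn.from_quat([x,y,z,w]).as_matrix(); print(R.round(3)); print("knob",(s["position"]-.015*R[:,2]).round(4))
f,M=shot("wrist"); save(f,"w5")
find(f,M,["lever_hinge","lever_knob","pointer_tip"],k=2)
f,M=shot("top"); find(f,M,["lever_hinge","lever_knob","pointer_tip"],k=3)
E
```

```text
clock: 11.15
position: [0.5504, 0.2172, 0.14]
tool_rot: [-0.148, 0.984, 0.102, -0.013]
wrist_force: [7.6, 10.3, -16.4]
width: 0.0271
finger_force: 41.5
clock: 11.35
position: [0.5502, 0.2182, 0.1406]
tool_rot: [-0.148, 0.984, 0.103, -0.013]
wrist_force: [7.0, 8.9, -14.1]
width: 0.027
finger_force: 41.6
[[ 0.979  0.198 -0.055]
 [ 0.206 -0.935  0.288]
 [ 0.005 -0.293 -0.956]]
knob [0.5511 0.2139 0.1549]
lever_hinge 0.9 [0.3224 0.4462 0.0592] [137. 324.]
lever_hinge 0.78 [0.5383 0.2668 0.0605] [295. 206.]
lever_knob 0.85 [0.5508 0.2123 0.1546] [325. 262.]
pointer_tip 0.86 [0.3479 0.508  0.1133] [ 48. 317.]
pointer_tip 0.77 [0.5797 0.2388 0.1216] [310. 182.]
lever_hinge 0.95 [0.3223 0.4525 0.0574] [161. 272.]
lever_hinge 0.91 [0.5398 0.2715 0.0621] [224. 199.]
lever_hinge 0.55 [ 0.2912 -0.1935  0.06  ] [378. 284.]
lever_knob 0.62 [0.3053 0.5251 0.1372] [124. 279.]
lever_knob 0.6 [ 0.2725 -0.1167  0.1336] [355. 293.]
lever_knob 0.56 [ 0.613  -0.1446  0.2081] [368. 168.]
pointer_tip 0.68 [ 5.329e-01 -5.051e-01 -3.000e-04] [473. 207.]
pointer_tip 0.42 [ 0.3084 -0.1408  0.1093] [363. 279.]
```

```bash
python3 - <<'E'
from h import *
im=cv2.imread("pics/w5.png"); c=im[130:310,220:420]
cv2.imwrite("pics/w5c.png",cv2.resize(c,None,fx=3.3,fy=3.3,interpolation=cv2.INTER_CUBIC))
E
```

```text
(no output)
```

View pics/w5c.png

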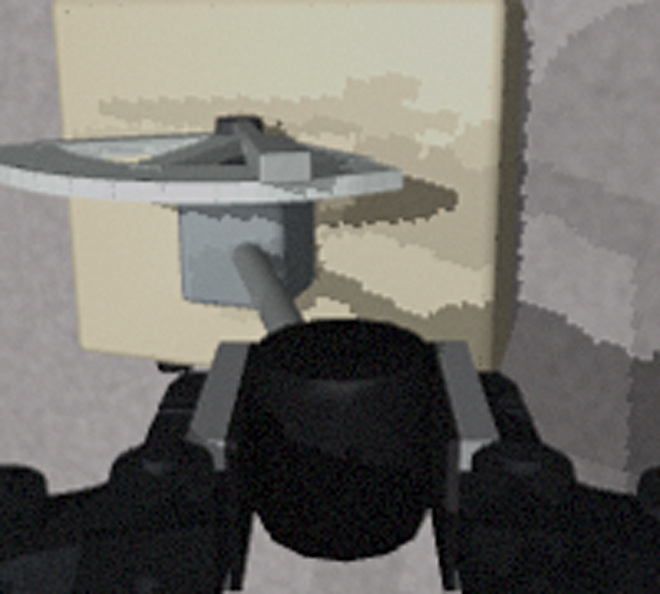

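```bash
python3 - <<'E'
from h import *
f,M=shot("wrist")
th=np.radians(12.2); X=np.array([np.cos(th),np.sin(th),0]); Y=np.array([-np.sin(th),np.cos(th),0]); Z=np.array([0,0,1.])
s=env.sense(); w,x,y,z=s["tool_rot"]; R=Rn.from_quat([x,y,z,w]).as_matrix(); k=s["position"]-.015*R[:,2]
pc=lambda P:(np.array(pix(f,M,P))-[220,130])*3.3
H=np.array([.539,.267,.06])
for ph in (.45,.5,.52,.55,.6):
    u=-np.sin(ph)*Y+np.cos(ph)*Z; v=np.cross(X,u)
    print(ph,"tip from knob",pc(k-.038*u+.034*X).round(1),"tip from H",pc(H+.072*u+.034*X).round(1),"stem at r.03,.07 from H",pc(H+.03*u).round(),pc(H+.07*u).round(), "hinge from knob",(k-.11*u).round(4))
for sx in(-.015,.015):
    u=-np.sin(.52)*Y+np.cos(.52)*Z; v=np.cross(X,u)
    print("knob rim",sx,[pc(k+sx*X+.014*a).round() for a in(v,-v,u,-u)])
E
```

```text
0.45 tip from knob [305.9 167.6] tip from H [265.6 173.1] stem at r.03,.07 from H [256. 281.] [269. 344.] hinge from knob [0.5409 0.2609 0.056 ]
0.5 tip from knob [295.6 168. ] tip from H [285.3 172.4] stem at r.03,.07 from H [262. 281.] [287. 343.] hinge from knob [0.5399 0.2657 0.0585]
0.52 tip from knob [291.5 168.1] tip from H [293.1 172. ] stem at r.03,.07 from H [265. 281.] [294. 343.] hinge from knob [0.5395 0.2676 0.0596]
0.55 tip from knob [285.4 168.4] tip from H [304.7 171.4] stem at r.03,.07 from H [268. 281.] [305. 342.] hinge from knob [0.5389 0.2704 0.0612]
0.6 tip from knob [275.2 169. ] tip from H [323.8 170.3] stem at r.03,.07 from H [275. 280.] [322. 340.] hinge from knob [0.5379 0.2749 0.0642]
knob rim -0.015 [array([423., 508.]), array([250., 530.]), array([360., 572.]), array([320., 475.])]
knob rim 0.015 [array([427., 333.]), array([244., 349.]), array([360., 378.]), array([319., 310.])]
```

```bash
python3 -m jog '[[0,0,0,0,0,0,1],[0,0,0,0,0,0,1],[0,0,0,0,0,0,1],[0,0,0,0,0,0,1],[0,0,0,0,0,0,1],[-1,0,-2.5,0,0,0,1],[-1,0,-2.5,0,0,0,1],[-1,0,-2.5,0,0,0,1],[-1,0,-1,0,0,0,1],[-1,0,0,0,0,0,1],[0,0,0,0,0,0,1],[0,0,0,0,0,0,1]]'
python3 - <<'E'
from h import *
f,M=shot("wrist"); save(f,"w6"); np.save("M6.npy",M); print(f["fx"],f["cx"],f["cy"])
find(f,M,["lever_hinge","lever_knob","pointer_tip"],k=2)
x,y=pix(f,M,[.56,.25,.11]); x=int(x);y=int(y); print(x,y)
c=f["image"][y-70:y+70,x-80:x+80]; print(x-80,y-70)
cv2.imwrite("pics/w6c.png",cv2.cvtColor(cv2.resize(c,None,fx=4,fy=4,interpolation=cv2.INTER_CUBIC),cv2.COLOR_RGB2BGR))
E
```

```text
clock: 13.0
position: [0.5047, 0.1829, 0.2215]
tool_rot: [-0.147, 0.984, 0.103, -0.014]
wrist_force: [-0.4, 0.1, -0.5]
width: 0.0852
finger_force: 0.0
278.60369331361966 323.26747284763604 200.75839970349284
lever_hinge 0.79 [0.3242 0.4478 0.0596] [166. 254.]
lever_hinge 0.78 [0.5409 0.2667 0.0616] [301. 138.]
lever_knob 0.75 [0.3045 0.5216 0.1354] [ 75. 274.]
pointer_tip 0.62 [0.5819 0.2387 0.1222] [313. 100.]
pointer_tip 0.57 [0.3459 0.5061 0.1141] [ 98. 244.]
301 123
221 53
```

View pics/w6c.png

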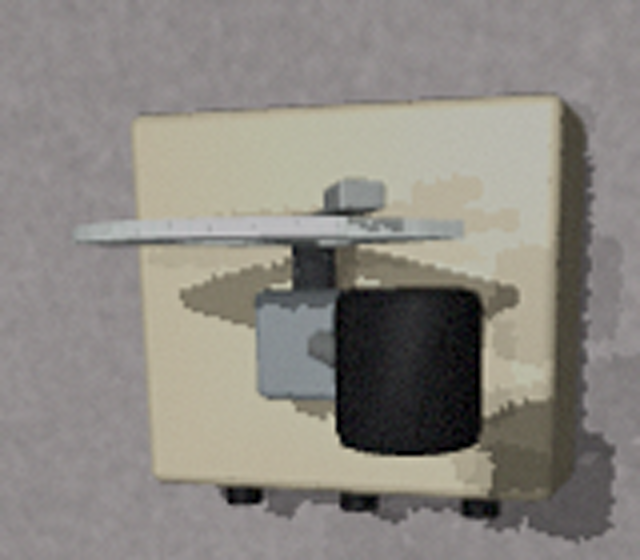

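The box's top corners are clear at crop (135,115), (557,95), (155,480) and (550,497), the tip face centre is at (358,193), and the knob outline spans 335–482 by 288–455. A fit of the box pose from the corners will give both angles from this one picture.

```bash
python3 - <<'E'
import numpy as np,cv2
from scipy.optimize import least_squares as ls
from scipy.spatial import ConvexHull
K=np.array([[278.6,0,323.27],[0,278.6,200.76],[0,0,1]])
P=lambda c:np.array(c,float)/4+[221,53]
obj=np.array([[.065,.065,.045],[.065,-.065,.045],[-.045,.065,.045],[-.045,-.065,.045]])
img=P([[135,115],[557,96],[155,480],[550,497]])
M=np.load("M6.npy"); th=np.radians(12.2)
B=np.eye(4); B[:3,:3]=cv2.Rodrigues(np.array([0,0,th]))[0]; B[:3,3]=[.539,.267,0]
C=np.linalg.inv(M)@B
ok,r,t=cv2.solvePnP(obj,img,K,None,cv2.Rodrigues(C[:3,:3])[0],C[:3,3].copy().reshape(3,1),True)
pr=lambda X,r,t:(cv2.projectPoints(np.array(X,float).reshape(-1,3),r,t,K,None)[0][:,0]-[221,53])*4
def rep(name,r,t):
    print(name,"corners",pr(obj,r,t).round().tolist())
    T=np.eye(4);T[:3,:3]=cv2.Rodrigues(r)[0];T[:3,3]=t.ravel();W=M@T;print(W[:3,3].round(4),np.degrees(np.arctan2(W[1,0],W[0,0])).round(1))
    H=np.array([0,0,.06])
    for ph in (.44,.48,.52,.56):
        u=np.array([0,-np.sin(ph),np.cos(ph)]); a=np.linspace(0,6.28,40)
        v=np.array([0,np.cos(ph),np.sin(ph)])
        rim=np.array([H+.11*u+.014*(np.cos(b)*u+np.sin(b)*v)+[x,0,0] for b in a for x in(-.015,.015)])
        k=pr(rim,r,t)
        print(ph,"tip",pr(H+.072*u+[.034,0,0],r,t)[0].round(1),"knob x",k[:,0].min().round(),k[:,0].max().round(),"y",k[:,1].min().round(),k[:,1].max().round())
rep("pnp",r,t)
rep("prior",cv2.Rodrigues(C[:3,:3])[0],C[:3,3])
E
```

```text
pnp corners [[133.0, 118.0], [560.0, 95.0], [155.0, 478.0], [548.0, 497.0]]
[ 0.5384  0.2704 -0.0101] 12.3
0.44 tip [339.9 193.5] knob x 285.0 432.0 y 279.0 446.0
0.48 tip [353.  193.7] knob x 309.0 455.0 y 279.0 446.0
0.52 tip [365.9 193.9] knob x 331.0 477.0 y 279.0 445.0
0.56 tip [378.6 194.2] knob x 354.0 499.0 y 279.0 444.0
prior corners [[126.0, 114.0], [566.0, 90.0], [149.0, 485.0], [554.0, 506.0]]
[0.539 0.267 0.   ] 12.2
0.44 tip [337.8 195.6] knob x 280.0 434.0 y 289.0 464.0
0.48 tip [351.4 195.7] knob x 304.0 458.0 y 288.0 463.0
0.52 tip [364.9 195.9] knob x 328.0 481.0 y 288.0 463.0
0.56 tip [378.2 196.1] knob x 352.0 504.0 y 288.0 462.0
```

The lever is at about 0.527 rad and the pointer at about 0.495, so the lever overshot by about 3.3 mm at the knob. I'll re-grip centred 3.3 mm further left.

```bash
python3 - <<'E'
from h import *
go([.5496,.2210,.1422])
E
```

```text
shift cm [ 5.1  -0.34  8.45]
```

```bash
python3 -m jog '[[1.7,-0.1,0,0,0,0,1],[1.7,-0.1,0,0,0,0,1],[1.7,-0.14,0,0,0,0,1],[0,0,2.8,0,0,0,1],[0,0,2.8,0,0,0,1],[0,0,2.8,0,0,0,1],[0,0,0,0,0,0,1],[0,0,0,0,0,0,0],[0,0,0,0,0,0,0],[0,0,0,0,0,0,0],[0,0,0,0,0,0,0],[0,0,0,0,0,0,0]]' 30; python3 -m jog '[[0,0,0,0,0,0,0],[0,0,0,0,0,0,0],[0,0,0,0,0,0,0]]'
python3 - <<'E'
from h import *
go([.5496,.2210,.1422])
E
```

```text
clock: 14.4
position: [0.5506, 0.2205, 0.1446]
tool_rot: [-0.147, 0.984, 0.104, -0.012]
wrist_force: [0.3, -3.2, 6.4]
width: 0.0267
finger_force: 30.6
clock: 14.7
position: [0.5506, 0.2205, 0.1446]
tool_rot: [-0.147, 0.984, 0.104, -0.012]
wrist_force: [0.3, -3.6, 7.0]
width: 0.0269
finger_force: 30.7
shift cm [-0.09  0.    0.25]
```

```bash
python3 -m jog '[[0,0,0,0,0,0,1],[0,0,0,0,0,0,1],[0,0,0,0,0,0,1],[0,0,0,0,0,0,1],[0,0,0,0,0,0,1],[-1,0,-2.5,0,0,0,1],[-1,0,-2.5,0,0,0,1],[-1,0,-2.5,0,0,0,1],[-1,0,-1,0,0,0,1],[-1,0,0,0,0,0,1],[0,0,0,0,0,0,1],[0,0,0,0,0,0,1]]'
python3 - <<'E'
from h import *
f,M=shot("wrist"); save(f,"w7"); np.save("M7.npy",M)
x,y=pix(f,M,[.56,.25,.11]); x=int(x);y=int(y)
c=f["image"][y-70:y+70,x-80:x+80]; print(x-80,y-70)
cv2.imwrite("pics/w7c.png",cv2.cvtColor(cv2.resize(c,None,fx=4,fy=4,interpolation=cv2.INTER_CUBIC),cv2.COLOR_RGB2BGR))
th=np.radians(12.2); X=np.array([np.cos(th),np.sin(th),0]); Y=np.array([-np.sin(th),np.cos(th),0]); Z=np.array([0,0,1.]);H=np.array([.539,.267,.06])
pc=lambda P:((np.array(pix(f,M,P))-[x-80,y-70])*4).round(1)
for ph in(.46,.5,.54):
    u=-np.sin(ph)*Y+np.cos(ph)*Z; v=np.cross(X,u)
    k=[pc(H+.11*u+s*.015*X+.014*(np.cos(b)*u+np.sin(b)*v))[0] for b in np.linspace(0,6.28,60) for s in(-1,1)]
    print(ph,"tip",pc(H+.072*u+.034*X),"knob",min(k),max(k))
f,M=shot("scene"); find(f,M,["mug","press","catch_edge","grip_bar"],k=1)
f,M=shot("top"); find(f,M,["mug","press","catch_edge","catch_hinge","grip_bar","bail_hinge","parts_tray"],k=1)
E
```

```text
clock: 15.9
position: [0.505, 0.186, 0.2234]
tool_rot: [-0.147, 0.984, 0.104, -0.014]
wrist_force: [0.4, -0.2, 0.3]
width: 0.0855
finger_force: 0.0
225 54
0.46 tip [345.1 196.8] knob 295.6 448.3
0.5 tip [358.5 196.9] knob 319.4 471.6
0.54 tip [371.8 197.1] knob 343.1 494.5
mug 0.86 [ 0.5371 -0.5088 -0.0023] [259. 187.]
press 0.9 [ 0.5279 -0.1447 -0.0053] [306. 224.]
catch_edge 0.49 [ 0.4965 -0.2358  0.1589] [298. 179.]
grip_bar 0.43 [ 0.6102 -0.1423  0.2018] [287. 189.]
mug 0.59 [ 5.295e-01 -5.059e-01  4.000e-04] [473. 208.]
press 0.6 [ 5.295e-01 -1.486e-01 -5.000e-04] [361. 207.]
catch_edge 0.55 [ 0.4873 -0.2368  0.1666] [399. 216.]
catch_hinge 0.61 [ 0.4931 -0.2302  0.0621] [390. 217.]
grip_bar 0.6 [ 0.6117 -0.146   0.2073] [368. 168.]
bail_hinge 0.75 [ 0.5679 -0.1459  0.0868] [363. 191.]
parts_tray 0.72 [ 0.7555 -0.2174 -0.0027] [382. 138.]
```

View pics/w7c.png

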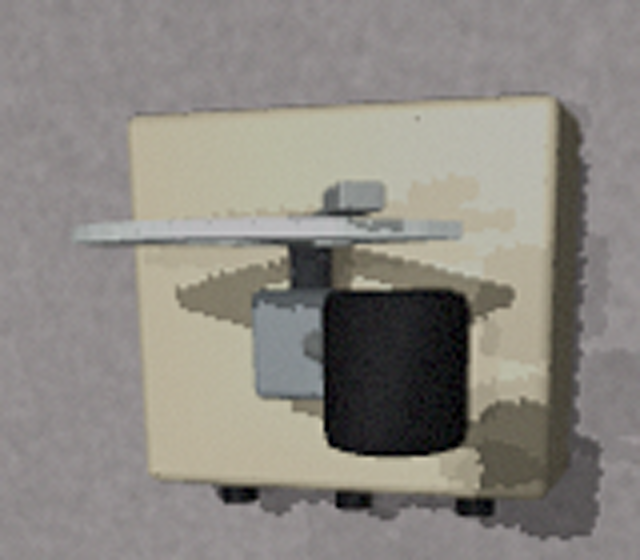

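The tip centre at crop x≈357 gives a pointer angle of about 0.495. The knob at 324–468 (centre 396) gives a lever angle of about 0.50, so they are aligned. Next is the press at (0.529, -0.147), which has a yaw of about 0.

```bash
python3 -m jog '[[0,0,-4,0,0,0,1],[0,0,-4,0,0,0,1],[0,0,-2,0,0,0,0],[0,0,0,-5.6,0,0,0],[0,0,0,-5.6,0,0,0],[0,0,0,-5.8,0,0,0],[0,0,0,0,0,6,0],[0,0,0,0,0,6,0],[0,0,0,0,0,0,0]]'
python3 - <<'E'
from h import *
go([.49,-.185,.32],0,0)
f,M=shot("wrist"); find(f,M,["catch_edge","catch_hinge","grip_bar","press","bail_hinge"],k=1)
E
```

```text
clock: 17.5
position: [0.5112, 0.1575, 0.3202]
tool_rot: [-0.001, 1.0, -0.001, 0.002]
wrist_force: [-0.0, 0.3, -0.6]
width: 0.0002
finger_force: 0.0
shift cm [-2.080e+00  3.426e+01 -3.000e-02]
turn deg [-0.07 -0.22 -0.07] shift after turn [-2.120e+00  3.425e+01  2.000e-02]
catch_edge 0.55 [ 0.5708 -0.1442  0.0843] [551. 131.]
catch_hinge 0.75 [ 0.5274 -0.1514 -0.0008] [509. 157.]
press 0.55 [ 0.5262 -0.1513  0.0015] [510. 158.]
bail_hinge 0.58 [ 0.5706 -0.1457  0.0853] [553. 131.]
```

```bash
python3 -m jog '[[-0.2,4.2,0,0,0,0,0],[-0.2,4.2,0,0,0,0,0],[-0.2,4.2,0,0,0,0,0],[-0.2,4.2,0,0,0,0,0],[-0.2,4.2,0,0,0,0,0],[-0.2,4.2,0,0,0,0,0],[-0.2,4.2,0,0,0,0,0],[-0.2,3.8,0,0,0,0,0],[0,0,0,0,0,0,0]]'
python3 - <<'E'
from h import *
f,M=shot("wrist"); save(f,"w8"); find(f,M,["catch_edge","catch_hinge","grip_bar","press","bail_hinge"],k=1)
go([.49,-.185,.15],0,0)
E
```

```text
clock: 18.7
position: [0.4949, -0.1788, 0.3196]
tool_rot: [0.0, 1.0, -0.002, 0.002]
wrist_force: [0.5, 0.3, 0.4]
width: 0.0001
finger_force: 0.0
catch_edge 0.91 [ 0.4943 -0.2357  0.1621] [374. 188.]
catch_hinge 0.91 [ 0.49   -0.2315  0.0541] [358. 175.]
grip_bar 0.73 [ 0.6122 -0.1478  0.2042] [285.  63.]
press 0.72 [ 0.528  -0.1524 -0.0024] [306. 147.]
bail_hinge 0.93 [ 0.5691 -0.1465  0.0881] [297. 119.]
shift cm [-0.6   1.15 16.96]
turn deg [-0.08 -0.22  0.07] shift after turn [-0.54  1.13 16.97]
```

View pics/w8.png

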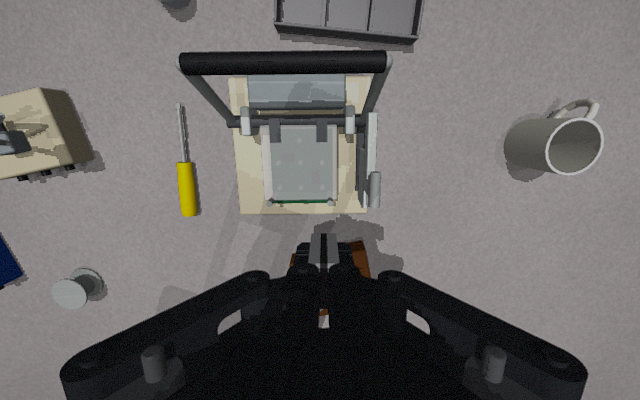

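The rod is at pixel (375,190), the bar at (285,63), and the inside of the catch is clear. I'll lower the closed fingers just inside the catch.

```bash
python3 -m jog '[[-0.2,0.4,4,0,0,0,0],[-0.2,0.4,4,0,0,0,0],[-0.1,0.3,4,0,0,0,0],[0,0,4,0,0,0,0],[0,0,1,0,0,0,0],[0,1,0,0,0,0,0],[0,1,0,0,0,0,0],[0,0.8,0,0,0,0,0],[0,0,0,0,0,0,0]]'
```

```text
clock: 19.9
position: [0.4921, -0.2153, 0.1513]
tool_rot: [0.0, 1.0, -0.001, 0.003]
wrist_force: [-0.3, 0.1, -0.4]
width: 0.0
finger_force: 0.0
```

```bash
python3 -m jog '[[0,1.15,0.1,0,0,0,0],[0,1.15,0.2,0,0,0,0],[0,1.05,0.4,0,0,0,0],[0,1.05,0.4,0,0,0,0],[0,0.95,0.6,0,0,0,0],[0,0.95,0.6,0,0,0,0],[0,0.75,0.8,0,0,0,0],[0,0.75,0.9,0,0,0,0],[0,0.5,1,0,0,0,0],[0,0.5,1,0,0,0,0],[0,0.25,1,0,0,0,0],[0,0,0,0,0,0,0]]'
python3 -m jog '[[0,0.25,0.6,0,0,0,0],[0,0,0.4,0,0,0,0],[0,0,0,0,0,0,0]]'
```

```text
clock: 21.1
position: [0.4903, -0.3036, 0.0777]
tool_rot: [-0.001, 1.0, -0.0, 0.001]
wrist_force: [0.8, -0.7, -0.4]
width: 0.0001
finger_force: 0.0
clock: 21.4
position: [0.4911, -0.3063, 0.0691]
tool_rot: [-0.001, 1.0, -0.0, 0.002]
wrist_force: [0.7, -1.0, -1.2]
width: 0.0001
finger_force: 0.0
```

```bash
for i in 1 2 3; do python3 -m jog '[[0,0,0.2,0,0,0,0],[0,0,0,0,0,0,0]]'; done
```

```text
clock: 21.6
position: [0.4914, -0.3065, 0.0685]
tool_rot: [-0.0, 1.0, -0.0, 0.002]
wrist_force: [-2.3, 1.5, 8.3]
width: 0.0003
finger_force: 4.3
clock: 21.8
position: [0.4916, -0.3066, 0.068]
tool_rot: [-0.0, 1.0, -0.0, 0.002]
wrist_force: [-7.3, 3.5, 25.2]
width: -0.0001
finger_force: 12.6
clock: 22.0
position: [0.4918, -0.3068, 0.0676]
tool_rot: [-0.0, 1.0, 0.0, 0.003]
wrist_force: [-12.7, 7.3, 44.0]
width: -0.0001
finger_force: 21.6
```

```bash
python3 -m jog '[[0,0,-1,0,0,0,0],[0,0,-4,0,0,0,0],[0,0,-4.5,0,0,0,0],[0,0,-4.5,0,0,0,0],[0,0,-4.5,0,0,0,0],[0,-3,-4.5,0,0,0,0.5],[0,-4,-3,0,0,0,0.5],[0,0,0,0,0,0,0.5]]'
python3 - <<'E'
from h import *
f,M=shot("wrist"); save(f,"w9"); find(f,M,["catch_edge","grip_bar","press","bail_hinge"],k=1); print(env.sense()["qpos"].round(2))
f,M=shot("scene"); find(f,M,["catch_edge","grip_bar"],k=1)
E
```

```text
clock: 22.8
position: [0.4919, -0.2366, 0.3254]
tool_rot: [0.0, 1.0, 0.001, 0.006]
wrist_force: [-0.4, -0.2, -0.5]
width: 0.0422
finger_force: 0.0
catch_edge 0.77 [ 0.495  -0.3379  0.0616] [391. 171.]
grip_bar 0.59 [ 0.6124 -0.1484  0.2063] [220.  61.]
press 0.62 [ 0.5284 -0.152  -0.0025] [272. 146.]
bail_hinge 0.7 [ 0.569  -0.1475  0.0834] [255. 118.]
[-0.46  0.15  1.7   0.    1.29  1.11]
catch_edge 0.5 [ 0.4973 -0.3401  0.0629] [285. 187.]
grip_bar 0.56 [ 0.6105 -0.144   0.2039] [286. 188.]
```

View pics/w9.png

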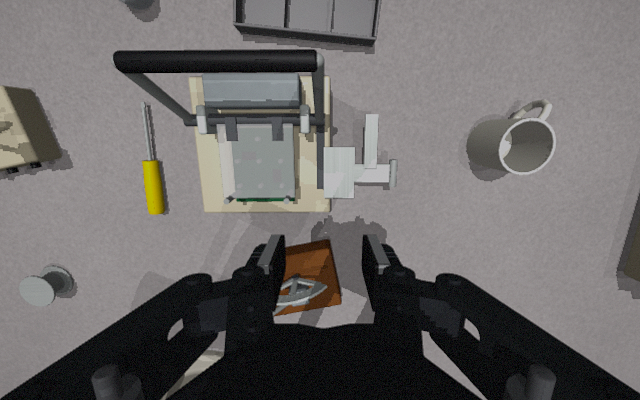

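The catch now lies flat outward, with its edge at (392,172). Next I turn the tool 90° and go over the bar.

```bash
python3 -m jog '[[0,0,0,0,0,-8.2,0.7],[0,0,0,0,0,-8.2,0.7],[0,0,0,0,0,-8.2,0.7],[0,0,0,0,0,-8.2,0.7],[0,0,0,0,0,-8.2,0.7],[0,0,0,0,0,-8.2,0.7],[0,0,0,0,0,-8.2,0.7],[0,0,0,0,0,-8.2,0.7],[0,0,0,0,0,-8.2,0.7],[0,0,0,0,0,-8.2,0.7],[0,0,0,0,0,-8,0.7],[0,0,0,0,0,0,0.7]]'
python3 - <<'E'
from h import *
go([.612,-.148,.27],90,0)
E
```

```text
clock: 24.4
position: [0.49, -0.2394, 0.3194]
tool_rot: [0.0, 0.707, 0.708, 0.002]
wrist_force: [-0.9, -0.6, 0.1]
width: 0.0597
finger_force: 0.0
shift cm [ 9.12 12.19  4.99]
turn deg [ 0.15 -0.1   0.07] shift after turn [ 9.14 12.2   4.94]
```

```bash
python3 -m jog '[[2.3,3,0,0,0,0,0.7],[2.3,3,0,0,0,0,0.7],[2.3,3,0,0,0,0,0.7],[2.3,3.2,0,0,0,0,0.7],[0,0,2.5,0,0,0,0.7],[0,0,2.5,0,0,0,0.7],[0,0,0,0,0,0,0.7]]'
python3 - <<'E'
from h import *
f,M=shot("wrist"); find(f,M,["grip_bar","bail_hinge"],k=1)
f,M=shot("top"); find(f,M,["grip_bar","catch_edge"],k=1)
go([.612,-.148,.189],90,0)
E
```

```text
clock: 25.1
position: [0.6106, -0.1465, 0.2666]
tool_rot: [-0.002, 0.708, 0.706, -0.0]
wrist_force: [-1.2, 0.8, -0.6]
width: 0.0597
finger_force: 0.0
grip_bar 0.84 [ 0.6105 -0.1497  0.2046] [324. 217.]
bail_hinge 0.72 [ 0.5719 -0.1455  0.0866] [291. 182.]
grip_bar 0.74 [ 0.61   -0.1461  0.2065] [368. 169.]
shift cm [-0.06 -0.16  8.33]
turn deg [ 0.35 -0.04 -0.08] shift after turn [-0.05 -0.11  8.33]
```

```bash
python3 -m jog '[[0,0,3,0,0,0,0.7],[0,0,3,0,0,0,0.7],[0,0,2,0,0,0,0.7],[0,0,0,0,0,0,0.7],[0,0,0,0,0,0,0],[0,0,0,0,0,0,0],[0,0,0,0,0,0,0],[0,0,0,0,0,0,0],[0,0,0,0,0,0,0],[0,0,0,0,0,0,0],[0,0,0,0,0,0,0]]' 60
python3 - <<'E'
import numpy as np
a=np.linspace(.35,-.55,12); P=.13*np.c_[np.sin(a),np.cos(a)]*100
print(np.diff(P,axis=0).round(2).tolist())
E
```

```text
clock: 26.5
position: [0.6126, -0.1472, 0.1926]
tool_rot: [0.001, 0.707, 0.707, 0.002]
wrist_force: [-4.5, -0.3, 7.4]
width: 0.016
finger_force: 58.4
[[-1.01, 0.32], [-1.04, 0.24], [-1.05, 0.15], [-1.06, 0.07], [-1.06, -0.02], [-1.06, -0.11], [-1.05, -0.19], [-1.03, -0.28], [-1.0, -0.36], [-0.97, -0.44], [-0.93, -0.52]]
```

```bash
python3 -m jog '[[0,0,0,0,0,0,0.5],[0,0,0,0,0,0,0.5],[0,0,0.5,0,0,0,0.5],[0,0,0,0,0,0,0.5],[0,0,0,0,0,0,0],[0,0,0,0,0,0,0],[0,0,0,0,0,0,0],[0,0,0,0,0,0,0],[0,0,0,0,0,0,0],[0,0,0,0,0,0,0]]' 70
```

```text
clock: 27.5
position: [0.6125, -0.1469, 0.1858]
tool_rot: [0.001, 0.707, 0.707, 0.002]
wrist_force: [-4.0, 0.5, 2.3]
width: 0.016
finger_force: 68.2
```

```bash
python3 -m jog '[[0,-1.01,-0.32,0,0,0,0],[0,-1.04,-0.24,0,0,0,0],[0,-1.05,-0.15,0,0,0,0],[0,-1.06,-0.07,0,0,0,0],[0,-1.06,0.02,0,0,0,0],[0,-1.06,0.11,0,0,0,0],[0,0,0,0,0,0,0]]'
python3 -m jog '[[0,-1.05,0.19,0,0,0,0],[0,-1.03,0.28,0,0,0,0],[0,-1,0.36,0,0,0,0],[0,-0.97,0.44,0,0,0,0],[0,-0.9,0.52,0,0,0,0],[0,0,0,0,0,0,0],[0,0,0,0,0,0,0]]'
```

```text
clock: 28.2
position: [0.55, -0.1473, 0.1926]
tool_rot: [0.003, 0.707, 0.707, 0.003]
wrist_force: [8.3, -1.0, -7.0]
width: 0.016
finger_force: 68.3
clock: 28.9
position: [0.503, -0.1478, 0.1762]
tool_rot: [0.004, 0.707, 0.707, 0.004]
wrist_force: [7.1, -0.8, 8.3]
width: 0.0159
finger_force: 69.9
```

```bash
python3 -m jog '[[0,-0.35,0.2,0,0,0,0],[0,0,0,0,0,0,0],[0,0,0,0,0,0,0]]';python3 -m jog '[[0,-0.25,0.15,0,0,0,0],[0,0,0,0,0,0,0],[0,0,0,0,0,0,0]]'
```

```text
clock: 29.2
position: [0.5, -0.1478, 0.1744]
tool_rot: [0.005, 0.707, 0.707, 0.004]
wrist_force: [7.6, -1.1, 8.1]
width: 0.0166
finger_force: 70.1
clock: 29.5
position: [0.5, -0.1479, 0.1743]
tool_rot: [0.007, 0.707, 0.707, 0.006]
wrist_force: [11.3, 0.3, 14.6]
width: 0.0158
finger_force: 70.8
```

```bash
python3 -m jog '[[0,-0.2,0.12,0,0,0,0],[0,0,0,0,0,0,0],[0,0,0,0,0,0,0]]'
python3 - <<'E'
from h import *
for n in("scene","top"):
    f,M=shot(n); save(f,"end_"+n); find(f,M,["grip_bar","bail_hinge","catch_edge","lever_knob"],k=3)
c=f["image"][150:280,190:430]; cv2.imwrite("pics/endc.png",cv2.cvtColor(cv2.resize(c,None,fx=3.3,fy=3.3,interpolation=cv2.INTER_CUBIC),cv2.COLOR_RGB2BGR))
E
```

```text
clock: 29.8
position: [0.5, -0.1479, 0.1742]
tool_rot: [0.008, 0.707, 0.707, 0.007]
wrist_force: [15.5, 3.8, 18.8]
width: 0.0158
finger_force: 71.4
grip_bar 0.45 [0.5389 0.2708 0.058 ] [373. 269.]
grip_bar 0.42 [ 0.4966 -0.1448  0.1899] [311. 181.]
bail_hinge 0.57 [ 0.5679 -0.1515  0.0867] [296. 209.]
bail_hinge 0.25 [ 0.4965 -0.2306  0.0552] [300. 200.]
catch_edge 0.58 [ 0.4977 -0.336   0.065 ] [286. 187.]
catch_edge 0.55 [ 0.4942 -0.2269  0.0565] [301. 200.]
catch_edge 0.3 [ 0.5086  0.043  -0.0007] [338. 244.]
lever_knob 0.67 [0.3034 0.5219 0.1333] [482. 263.]
lever_knob 0.57 [ 0.2753 -0.1198  0.132 ] [356. 178.]
lever_knob 0.49 [0.5478 0.2194 0.1566] [363. 240.]
bail_hinge 0.62 [ 0.5637 -0.1465  0.0838] [363. 192.]
catch_edge 0.5 [ 0.4885 -0.3401  0.0673] [427. 218.]
lever_knob 0.75 [0.3073 0.5231 0.1376] [124. 278.]
lever_knob 0.48 [0.553  0.2166 0.155 ] [237. 191.]
```

View pics/endc.png

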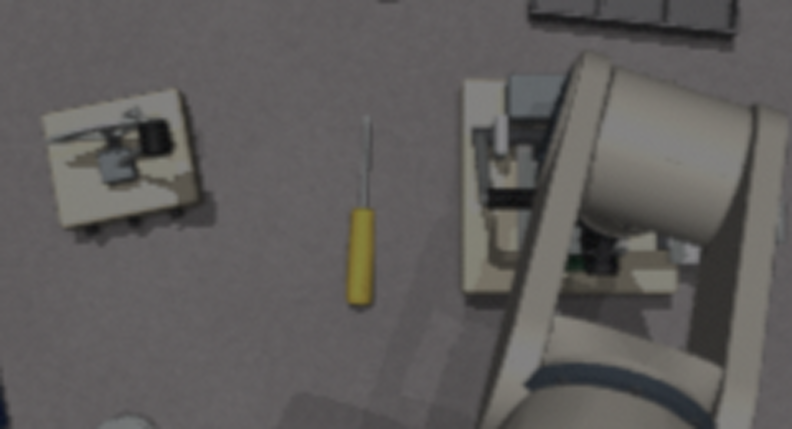

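The bar is at its stop (0.4966, -0.145, 0.190; the stop was expected at about 0.50, 0.196) and is still gripped. The catch is flat at y≈-0.338 and the lever is where I left it. Handing in.

```bash
python3 -c "
from bench import env
print(env.finish_job())"
```

```text
the job is handed in; nothing more can be done
None
```

I've handed the job in: the lever lines up with the set pointer to within about 0.01 rad by camera, the catch is flat outward at its stop, and the gripper is still holding the press handle at its stop by the bar.

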